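Clamp an enclosure in a turnbuckle work holder

TASK

Put the small grey instrument enclosure into the sloping work holder, flat on the blue bed, down against the two lip stubs and with its long side running from jaw to jaw. Then turn the brass turnbuckle sleeve by its spokes so that both jaws draw in and hold it, until the two orange sprung pads are pressed about half of their travel (3 mm) into the jaws, and let go. Leave the solder reel, the cutters and the flux jar where they are.

Things in the scene. Friction and masses are not known exactly. Their poses are not given: they have to be found in the camera images.
- enclosure: Loose grey plastic box, 50 (x) by 70 (y) by 42 mm high, about 0.2 kg, black seam line, one red and one black socket on top. Origin: centre of its underside; z up through its top. Either end may go to either jaw. It starts flat on the table, to the left or right of the holder.
- seat (a point): Point on the holder's blue bed where the centre of the enclosure's underside belongs: midway between the jaws, enclosure touching the lip stubs. The bed slopes at 30 degrees, rising away from the robot. z: the bed's normal (leans to the robot); x: up the slope; y: across, from right jaw to left jaw. About 50 mm above the table. The enclosure may not slide down the bed by itself.
- stand: The fixed grey stand that carries the bed, base 190 by 200 mm. Origin on the table, 60 mm behind seat (away from the robot). The bed is 200 mm wide and reaches from 45 mm below to 175 mm above seat along the slope.
- lip (a point): On the bed midway between the two aluminium lip stubs, at their uphill faces: 25 mm down the slope from seat. The stubs stand 24 mm to either side, 16 mm wide, 9 mm high off the bed. Axes as seat.
- jaw_left_in (a point): On the bed's surface level, at the inner face of the left (+y) steel jaw plate, 57 mm from the centre line when fully open. Plate: 44 mm along the slope, 12 thick, 32 high. From its back a steel bar, 12 mm wide, 18 mm high, runs up the slope to the jaw's end block (22 mm along the slope, 12 thick, 60 high) in line with the sleeve. Axes as seat.
- jaw_right_in (a point): The same for the right (-y) jaw.
- axle (a point): Centre of the brass turnbuckle sleeve, on its axis, which runs along y: 128 mm up the slope from seat, 48 mm off the bed. Axes as seat. Sleeve 22 mm across, 72 long, with a 29 mm collar 14 mm wide in the middle. A 12 mm threaded rod joins each end to a jaw's end block. Bearing plates 24 mm to either side, 6 thick, 18 along the slope, reach 4 mm above the axis.
- red_grip (a point): Middle of the red spoke's grip, 33 mm from the sleeve's axis, 0.8 rad downhill of the normal at joint value 0. The sleeve has four spokes 90 degrees apart in the plane midway between the jaws (one red grip, three black): steel rods 8 mm across, whose outer part, 20 to 42 mm from the axis, is a plastic grip 10 mm across with round ends.
- sleeve (a joint): Turn of the sleeve, rad, 0 to 3.5; starts at 0 to 0.7. At 0 the red spoke leans 0.8 rad from the bed's normal, downhill (towards the robot). It grows as the upper spokes move up the slope, away from the robot: both jaws then draw in, 4 mm each per rad. Pad faces are 86.2 mm apart at 0, touch the enclosure at about 2.0, are half pressed at 2.8. Stiff (needs 4 to 7 N at a grip), stays where it is left.
- pad_left (a joint): How far the left (+y) orange pad (36 mm long, 26 high, 5 to 31 mm off the bed, on the jaw's inner side) is pressed back towards its jaw: 0 free, 0.006 m fully in. Spring of 2.5 N per mm.
- pad_right (a joint): The same for the right (-y) pad.
- reel: Bystander: solder reel standing on end, 56 mm across, 48 mm high. Origin: centre of its underside.
- cutters: Bystander: side cutters with red handles lying flat, about 135 mm long, 12 mm high. Origin: on the table under the joint of the blades; x towards the jaws' tip.
- flux: Bystander: small amber jar, 40 mm across, 75 mm high. Origin: centre of its underside.
Not all that is in view belongs to the job. Leave any pink look-alike of the enclosure alone.

How it is judged:
By the outcome, as a careful person would: the job done as asked, in the order asked, and still so for the second after the job is handed in, with the robot touching nothing.
It also fails if it takes over 61 s, if anything falls off the work surface, if the arm or the gripper's body presses on something with over 40 N, if the wrist force passes 120 N, or if a joint passes its speed limit or range.

ROBOT

A 7-joint arm with a two-finger parallel gripper is mounted at the origin on the work surface. World frame = base frame: x ahead of the robot, y to its left, z up, the work surface at z = 0. Lengths are in m, angles in rad, forces in N, time in s.
With the tool pointing down it reaches from about 0.4 to 0.925 m from the base axis. Payload 4.1 kg.
Tool frame: the origin (TCP) lies at the very end of the fingers, on their centre line; the grasp point (between the pads) lies 19 mm behind it; z points along the fingers, y is the line along which they close (so a half turn about z gives the same grasp; the last joint's range is limited). The gripper opens to 85 mm and grips with 20 to 120 N. Pads are 22 mm wide; open, the fingers measure 114 mm over their backs; the gripper's body (76 mm by 85 mm) begins 54 mm behind the grasp point. The pads swing forward as they close: fully open they stand 13 mm farther back than shut.
Start: joints at [1.063, 0.398, 0.045, 1.537, -0.019, 1.207, -0.051], TCP at [0.258, -0.596, 0.203] pointing down, gripper open.
Joint ranges: [-2.82, 2.82], [-0.49, 2.23], [-1.37, 1.46], [0, 2.46], [-1.36, 4.5], [0.23, 2], [-2.94, 2.94]. Speed limits (rad/s): [2.57, 2.57, 3.14, 3.14, 3.14, 3.14, 3.14].

INTERFACE

Orientations are given as a unit quaternion [w, x, y, z].
In Python, from workcell import manip gives the robot as it stands.
- The arm moves only by the shell command python3 -m creep 'ROWS'. ROWS is JSON, a list of rows, each a list of 7 numbers: the turn, a rotation vector about the tool's x, y, z as a fraction of full scale, then the shift along the tool's x, y, z as a fraction of full scale, then the opening, from 0 (shut) to 1 (fully open). A call has 1 to 10 rows; each row is the pose to reach, as a shift and turn from the pose commanded when the call began, along the tool's axes at that moment; what a row does not reach only later rows make up. Full scale, the value 1, is 15 cm for a shift and 45 degrees for a turn. A row lasts 1/12 s, in which the tool goes at most 41.7 mm and 7.16 degrees, less where a joint would pass 70% of its speed; a pose out of reach is approached as far as the arm can. A call with a number of a shift or a turn outside -1 to 1 is refused whole. A call with a gripper value outside its range is refused whole. The fingers move at their own pace and stop on an object; the grip force is fixed at half the most. Time passes only in rows, so rows that repeat a pose let the fingers close. It gives the time, the measured TCP pose, the force, the opening and the grip force at its end, in the units of the state.
- manip.read_state(): the state, without advancing time (a new reading comes with each control period).
- manip.grab_frame(name): name is "scene" or "top"; returns a dict with "image" (400x640x3 uint8, blue, green, red), "camera_matrix" (3x3 intrinsics, pixels), "extrinsics" (4x4, takes a point from camera to world coordinates). Camera axes: x right, y down, z forward; pixel columns grow to the right and rows downward; lengths in m; the calibration is good to about 2 mm. A picture is of the moment at which its call begins. There is no depth.
- manip.close_job(): hands the job in; it is judged then, once.
The state is a dict: "clock": time; "joint_pos": joint angles; "qd": joint speeds; "tau": joint torques, N m; "tcp_pos": TCP position; "tcp_rot": TCP orientation; "contact_force": force on the tool from outside, world axes, zero at the start; "wrist_torque": the same for the moment, N m; "grip_width": finger opening in m; "finger_force": force on a finger pad.
Only numpy, scipy, OpenCV 4.12 (cv2) and the standard library are available. Lean on these libraries where they do the work, as an engineer would, in place of code of your own. Each camera call takes 0.05 s, during which the arm holds its last target. There are 200 camera calls.

## Working session

There is one attempt and no reset: what is moved stays moved. The work goes in short steps, Python scripts to look and compute and a shell command to move; the robot and the scene stay as the last step left them, time stands still between calls to the robot, and variables do not carry over. Pictures are saved under pics/ and viewed, at most 10 in all, crops included, and the job is handed in when it is done.

```bash
mkdir -p pics; ls; python3 - <<'E'
from workcell import manip
import cv2,json
s=manip.read_state();print({k:s[k] for k in('clock','tcp_pos','tcp_rot','grip_width','contact_force')})
for n in('scene','top'):
    f=manip.grab_frame(n);cv2.imwrite(f'pics/{n}0.png',f['image']);print(n,f['camera_matrix'],f['extrinsics'])
E
```

```text
pics
{'clock': 0.0, 'tcp_pos': array([ 0.25810709, -0.59581368,  0.20216638]), 'tcp_rot': array([-9.27961540e-04,  9.79178820e-01,  2.02997321e-01, -2.54686145e-04]), 'grip_width': 0.0853185009280671, 'contact_force': array([ 0.42514298,  1.10682141, -0.57189694])}
scene [[473.43081423   0.         313.62615593]
 [  0.         473.43081423 201.34687266]
 [  0.           0.           1.        ]] [[-0.05585303  0.64666683 -0.76072495  1.5694213 ]
 [ 0.99828116  0.02262167 -0.05406467  0.10331435]
 [-0.01775296 -0.76243706 -0.6468188   1.00326066]
 [ 0.          0.          0.          1.        ]]
top [[403.0864787    0.         318.08626987]
 [  0.         403.0864787  206.95540332]
 [  0.           0.           1.        ]] [[ 0.00222717 -0.99780826  0.06613407  0.43853506]
 [-0.99989825 -0.00129023  0.01420664  0.00590495]
 [-0.01409018 -0.06615898 -0.99770961  1.14339945]
 [ 0.          0.          0.          1.        ]]
```

View pics/scene0.png

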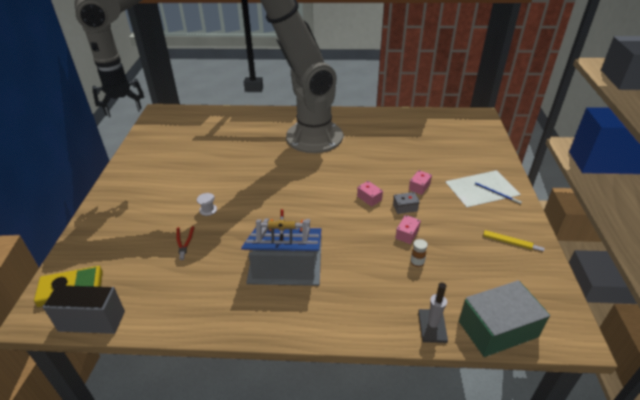

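View pics/top0.png

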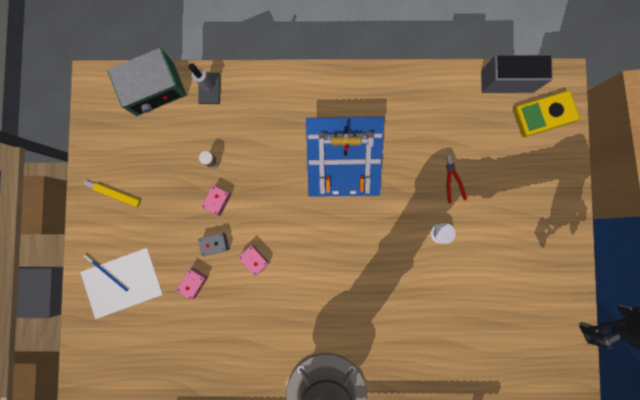

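The top view shows the grey enclosure at about (213,244) with three pink boxes around it, and the holder at about (345,157) with its spokes near (347,137). The reel is at (443,233), the cutters at (455,180) and the flux jar at (208,158). I'll enlarge the enclosure and the holder.

```bash
python3 - <<'E'
import cv2,numpy as np
a=cv2.imread('pics/top0.png');b=cv2.imread('pics/scene0.png')
A=cv2.resize(a[215:275,180:250],(350,300),interpolation=3)
B=cv2.resize(a[110:205,300:390],(450,475),interpolation=3)
C=cv2.resize(b[180:220,380:430],(350,280),interpolation=3)
im=np.zeros((580,800,3),np.uint8);im[:300,:350]=A;im[:475,350:]=B;im[300:580,:350]=C
cv2.imwrite('pics/crop0.png',im)
E
```

```text
(no output)
```

View pics/crop0.png

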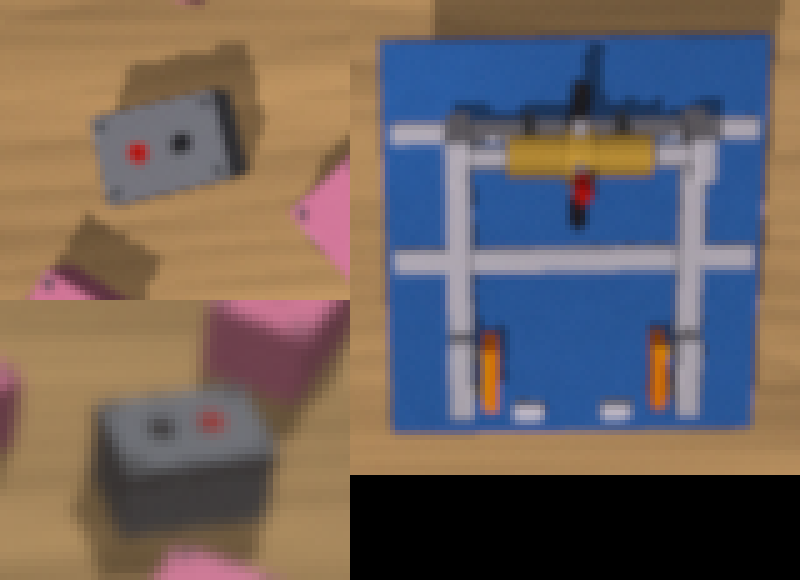

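The grey box's top face and the bed corners are clear in the crops. Crop A shows the box's top corners at about (93,118), (215,90), (237,177) and (110,205). Crop B shows the bed corners at (380,42), (773,38), (750,430) and (390,432). Next I'll fit poses to these.

```bash
cat > h.py <<'E'
import numpy as np,cv2
from workcell import manip
from scipy.optimize import least_squares
from scipy.spatial.transform import Rotation as R
def proj(f,P):
    T=np.linalg.inv(f['extrinsics']);c=np.atleast_2d(P)@T[:3,:3].T+T[:3,3]
    q=c@np.array(f['camera_matrix']).T;return q[:,:2]/q[:,2:]
Rz=lambda a:R.from_euler('z',a).as_matrix()
def seatR(yaw):
    c,s=np.cos(np.pi/6),.5
    return Rz(yaw)@np.array([[c,0,-s],[0,1,0],[s,0,c]])
def state():
    s=manip.read_state();q=s['tcp_rot'];return s,np.array(s['tcp_pos']),R.from_quat(q,scalar_first=True)
def plan(p0,r0,wps):
    """wps: (pos, Rotation) list -> row fractions per call"""
    for p,r in wps:
        p=np.array(p);rv=(r0.inv()*r).as_rotvec()/(np.pi/4);d=r0.inv().apply(p-p0)/.15
        print(np.round(rv,3),np.round(d,3),'BIG' if max(abs(rv).max(),abs(d).max())>1 else '')
        p0,r0=p,r
E
python3 - <<'E'
from h import *
ft=manip.grab_frame('top');fs=manip.grab_frame('scene')
# enclosure
A=np.array([(93,118),(215,90),(237,177),(110,205)])/5+[180,215]-.4
C=np.array([(97,405),(245,388),(272,450),(118,470),(120,535),(268,515)])/7+[380,180-300/7]-.43
def box(v):
    l=np.array([[x,y,z] for z in(.042,0) for x,y in((.025,.035),(.025,-.035),(-.025,-.035),(-.025,.035))])
    return l@Rz(v[2]).T+[v[0],v[1],0]
def res(v):
    b=box(v);return np.r_[(proj(ft,b[:4])-A).ravel(),(proj(fs,b[[2,3,0,1,0,1]])[[0,1,2,3,4,5]]-C).ravel()]
# scene view from behind: left in image = -y
best=None
for perm in ([2,3,0,1,0,1],[0,1,2,3,2,3],[3,2,1,0,1,0],[2,3,0,1,4,5],[2,3,0,1,4+0,4+1]):
    def rr(v,p=perm):
        b=box(v);i=list(p);i[4]=i[2]+4 if i[4]<4 else i[4];i[5]=i[3]+4 if i[5]<4 else i[5]
        # bottom order: left,right = same columns as front top (right,left)
        i[4],i[5]=i[3]+4,i[2]+4
        return np.r_[(proj(ft,b[:4])-A).ravel(),(proj(fs,b[i])-C).ravel()]
    s=least_squares(rr,[.4,.27,.2])
    if best is None or s.cost<best.cost:best=s
print('box',best.x,best.cost);print(best.fun.reshape(-1,2).round(1).tolist())
# holder
o=np.array([230,110])-.4
L=np.array([(-45,-100,0),(-45,100,0),(175,-100,0),(175,100,0),(-29,-24,9),(-29,24,9)])/1e3
px=np.array([(750,430),(390,432),(773,38),(380,42),(615,411),(528,413)])/5+o
def rh(v):return (proj(ft,L@seatR(v[3]).T+v[:3])-px).ravel()
def rh2(v):return np.r_[rh(v),(v[2]-.05)*1000]
s=least_squares(rh2,[.5,-.05,.05,0]);print('seat',s.x,s.cost);print(s.fun[:-1].reshape(-1,2).round(1).tolist())
# predicted pixels in scene of bed corners
print(proj(fs,L@seatR(s.x[3]).T+s.x[:3]).round(1).tolist())
b=fs['image'];cv2.imwrite('pics/crop1.png',cv2.resize(b[200:295,235:335],(800,760-0),interpolation=3)[:600])
E
```

```text
box [0.40959547 0.31160869 0.22106857] 4.041006258363746
[[-0.6, -0.3], [-0.1, -0.3], [-0.8, 0.2], [-0.4, 0.2], [-0.9, -0.8], [-0.9, -0.9], [0.4, 0.1], [0.7, -0.0], [-0.8, 0.8], [-0.7, 0.9]]
seat [ 0.58186237 -0.04860876  0.04992704  0.00900861] 0.30005790421376244
[[0.1, 0.2], [-0.0, 0.4], [0.2, -0.4], [-0.1, -0.4], [-0.0, 0.3], [-0.1, 0.0]]
[[254.7, 226.3], [321.2, 227.6], [240.0, 246.2], [318.2, 247.8], [279.2, 225.1], [295.4, 225.4]]
```

View pics/crop1.png

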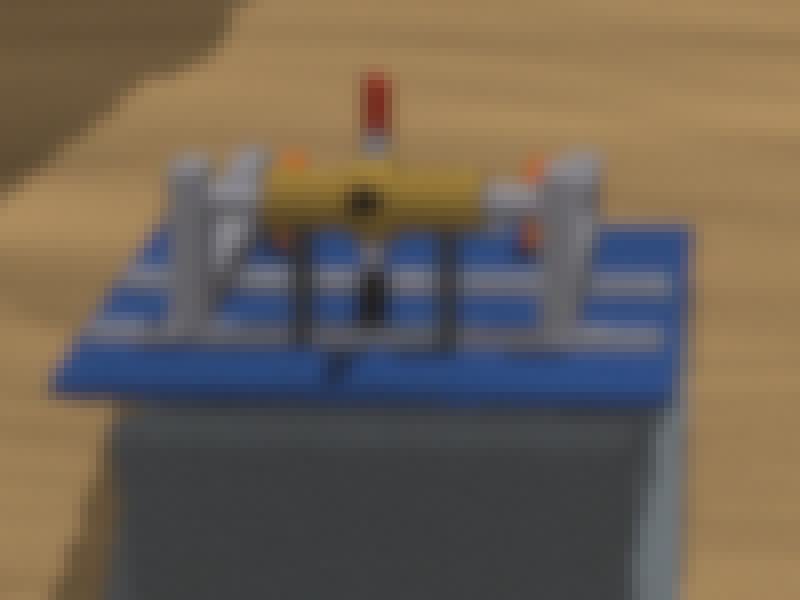

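The scene crop shows the bed corners at about px (255.6,228.5), (321.2,228.5), (241.5,249.4) and (318.5,250). The red spoke runs from (282,209) to (282,217), near upright. I'll refine the fit using both views together.

```bash
python3 - <<'E'
from h import *
ft=manip.grab_frame('top');fs=manip.grab_frame('scene')
o=np.array([230,110])-.4
L=np.array([(-45,-100,0),(-45,100,0),(175,-100,0),(175,100,0),(-29,-24,9),(-29,24,9)])/1e3
px=np.array([(750,430),(390,432),(773,38),(380,42),(615,411),(528,413)])/5+o
ps=np.array([(255.6,228.5),(321.2,228.5),(241.5,249),(318.5,249.5)])-.44
def W(L,v):return L@seatR(v[3]).T+v[:3]
def r2(v):return np.r_[(proj(ft,W(L,v))-px).ravel(),(proj(fs,W(L[:4],v))-ps).ravel(),(v[2]-.05)*500]
s=least_squares(r2,[.58,-.05,.05,0]);v=s.x;print('seat both',v,s.cost);print(s.fun[:-1].reshape(-1,2).round(1).tolist())
# brass sleeve check and spoke angle
for vv in (v,np.array([.5819,-.0486,.05,.009])):
    print('axle px',proj(ft,W(np.array([[.128,0,.048]]),vv)),proj(fs,W(np.array([[.128,0,.048]]),vv)))
    for a in np.arange(-.2,.9,.1):
        q=[W(np.array([[.128-r*np.sin(a),0,.048+r*np.cos(a)]]),vv) for r in(.042,.031,.02)]
        print(round(a,1),'top mid',proj(ft,q[1]).round(1)[0],'scene tip',proj(fs,q[0]).round(1)[0],'base',proj(fs,q[2]).round(1)[0])
for n,f in(('t',ft),('s',fs)):
    h=cv2.cvtColor(f['image'],cv2.COLOR_BGR2HSV);
    m=((h[...,0]<8)|(h[...,0]>172))&(h[...,1]>130)&(h[...,2]>60)
    b=(h[...,0]>18)&(h[...,0]<30)&(h[...,1]>150)&(h[...,2]>90)
    sl=(slice(110,205),slice(300,390)) if n=='t' else (slice(200,240),slice(250,320))
    for k,M in(('red',m),('brass',b)):
        y,x=np.nonzero(M[sl]);print(n,k,len(x),x.mean()+sl[1].start,y.mean()+sl[0].start,x.min()+sl[1].start,x.max()+sl[1].start,y.min()+sl[0].start,y.max()+sl[0].start)
E
```

```text
seat both [ 0.58290147 -0.04864651  0.04722672  0.01362995] 3.1464755640315234
[[-0.0, -0.3], [0.1, 0.2], [-0.2, -0.7], [-0.3, -0.3], [-0.0, -0.1], [-0.1, -0.2], [-0.5, -0.8], [0.3, 0.3], [-0.8, -1.2], [0.4, -0.3]]
axle px [[345.35146707 140.59743744]] [[281.17779226 225.43414586]]
-0.2 top mid [346.1 141.8] scene tip [280.7 210.7] base [281.  218.5]
-0.1 top mid [346.1 143.1] scene tip [280.9 210.1] base [281.  218.2]
0.0 top mid [346.  144.4] scene tip [281.1 209.7] base [281.1 218. ]
0.1 top mid [346.  145.6] scene tip [281.3 209.5] base [281.2 217.9]
0.2 top mid [346.  146.7] scene tip [281.4 209.4] base [281.3 217.8]
0.3 top mid [346.  147.8] scene tip [281.6 209.5] base [281.4 217.8]
0.4 top mid [345.9 148.8] scene tip [281.8 209.8] base [281.5 217.9]
0.5 top mid [345.9 149.8] scene tip [281.9 210.2] base [281.5 218.1]
0.6 top mid [345.8 150.6] scene tip [282.1 210.7] base [281.6 218.4]
0.7 top mid [345.8 151.3] scene tip [282.2 211.4] base [281.7 218.7]
0.8 top mid [345.7 151.9] scene tip [282.4 212.2] base [281.8 219.1]
axle px [[345.55550597 140.73630882]] [[281.01834597 224
[... 302 characters left out ...]
[346.2 146.9] scene tip [281.3 208.4] base [281.2 216.8]
0.3 top mid [346.1 148. ] scene tip [281.5 208.5] base [281.3 216.8]
0.4 top mid [346.1 149. ] scene tip [281.7 208.7] base [281.3 216.9]
0.5 top mid [346.  149.9] scene tip [281.8 209.1] base [281.4 217.1]
0.6 top mid [346.  150.8] scene tip [282.  209.7] base [281.5 217.3]
0.7 top mid [345.9 151.5] scene tip [282.2 210.4] base [281.6 217.7]
0.8 top mid [345.9 152.1] scene tip [282.3 211.2] base [281.6 218. ]
t red 24 348.9166666666667 157.20833333333334 329 362 145 191
t brass 183 345.23497267759564 140.44808743169398 332 359 137 144
s red 12 281.5 212.5 281 282 210 215
s brass 114 281.2543859649123 223.71929824561403 269 293 221 227
```

Estimates: seat (0.582, -0.049, 0.049) with yaw about 0.011, the sleeve at about 0.5, and the box at (0.410, 0.311) with yaw 0.22. Next is the approach plan.

```bash
cat >> h.py <<'E'
SEAT=np.array([.5822,-.0486,.049]);SR=seatR(.011)
BOX=np.array([.4096,.3116,0]);BY=.221
def down(yx): # tool pointing down, tool x at yaw yx
    c,s=np.cos(yx),np.sin(yx);return R.from_matrix(np.array([[c,s,0],[s,-c,0],[0,0,-1]]))
E
python3 - <<'E'
from h import *
s,p,r=state()
g=down(BY+np.pi/2); m=down(np.deg2rad(63))
plan(p,r,[((.34,-.46,.25),m),((.42,-.32,.25),g),((.46,-.18,.25),g),((.46,-.04,.25),g),((.46,.10,.25),g),((.44,.22,.25),g),((.4096,.3116,.13),g)])
E
```

```text
[-0.001 -0.    -0.879] [ 0.861 -0.617 -0.314] 
[ 0.     0.    -0.881] [1.074 0.051 0.   ] BIG
[0. 0. 0.] [0.852 0.465 0.   ] 
[0. 0. 0.] [0.911 0.205 0.   ] 
[0. 0. 0.] [0.911 0.205 0.   ] 
[0. 0. 0.] [0.81  0.045 0.   ] 
[0. 0. 0.] [ 0.64  -0.064  0.8  ]
```

```bash
python3 -m creep '[[0,0,-0.88,0.86,-0.62,-0.31,1],[0,0,-0.88,0.86,-0.62,-0.31,1],[0,0,-0.88,0.86,-0.62,-0.31,1],[0,0,-0.88,0.86,-0.62,-0.31,1],[0,0,-0.88,0.86,-0.62,-0.31,1],[0,0,-0.88,0.86,-0.62,-0.31,1]]' && python3 -m creep '[[0,0,-0.88,1,0.05,0,1],[0,0,-0.88,1,0.05,0,1],[0,0,-0.88,1,0.05,0,1],[0,0,-0.88,1,0.05,0,1],[0,0,-0.88,1,0.05,0,1],[0,0,-0.88,1,0.05,0,1]]' && python3 -m creep '[[0,0,0,0.85,0.46,0,1],[0,0,0,0.85,0.46,0,1],[0,0,0,0.85,0.46,0,1],[0,0,0,0.85,0.46,0,1],[0,0,0,0.85,0.46,0,1]]'
```

```text
clock: 0.8
tcp_pos: [0.3428, -0.4574, 0.2512]
tcp_rot: [0.001, 0.849, 0.528, 0.001]
contact_force: [-1.7, -0.2, 0.7]
grip_width: 0.0852
finger_force: 0.0
clock: 1.3
tcp_pos: [0.416, -0.3272, 0.25]
tcp_rot: [0.0, 0.621, 0.784, 0.0]
contact_force: [-0.0, -0.2, -0.1]
grip_width: 0.0852
finger_force: 0.0
clock: 1.72
tcp_pos: [0.4559, -0.1837, 0.2502]
tcp_rot: [0.0, 0.621, 0.784, 0.001]
contact_force: [0.2, 0.6, 0.6]
grip_width: 0.0852
finger_force: 0.0
```

```bash
python3 -m creep '[[0,0,0,0.91,0.2,0,1],[0,0,0,0.91,0.2,0,1],[0,0,0,0.91,0.2,0,1],[0,0,0,0.91,0.2,0,1]]' && python3 -m creep '[[0,0,0,0.91,0.2,0,1],[0,0,0,0.91,0.2,0,1],[0,0,0,0.91,0.2,0,1],[0,0,0,0.91,0.2,0,1]]' && python3 -m creep '[[0,0,0,0.81,0.05,0,1],[0,0,0,0.81,0.05,0,1],[0,0,0,0.81,0.05,0,1],[0,0,0,0.81,0.05,0,1]]'; python3 - <<'E'
from h import *
s,p,r=state();print(s['clock'],p,s['joint_pos'].round(2))
g=down(BY+np.pi/2)
plan(p,r,[((.4096,.3116,.13),g),((.4096,.3116,.009),g)])
E
```

```text
clock: 2.05
tcp_pos: [0.4532, -0.0444, 0.2502]
tcp_rot: [-0.0, 0.622, 0.783, 0.001]
contact_force: [-0.0, 1.0, -1.2]
grip_width: 0.0853
finger_force: 0.0
clock: 2.38
tcp_pos: [0.4523, 0.0956, 0.2504]
tcp_rot: [-0.0, 0.622, 0.783, 0.001]
contact_force: [0.0, 0.3, -0.4]
grip_width: 0.0853
finger_force: 0.0
clock: 2.72
tcp_pos: [0.4312, 0.2181, 0.2506]
tcp_rot: [-0.001, 0.62, 0.784, 0.002]
contact_force: [-0.9, -0.2, -0.5]
grip_width: 0.0851
finger_force: 0.0
2.7167 [0.43123249 0.21812326 0.25059054] [ 0.21  0.1  -0.81  1.84  0.07  1.23 -0.39]
[ 0.002 -0.007  0.014] [0.635 0.001 0.807] 
[0. 0. 0.] [0.    0.    0.807]
```

```bash
python3 -m creep '[[0,-0.01,0.01,0.63,0,0.8,1],[0,-0.01,0.01,0.63,0,0.8,1],[0,-0.01,0.01,0.63,0,0.8,1],[0,-0.01,0.01,0.63,0,0.8,1],[0,-0.01,0.01,0.63,0,0.8,1],[0,-0.01,0.01,0.63,0,0.8,1]]'; python3 - <<'E'
from h import *
s,p,r=state()
g=down(BY+np.pi/2)
plan(p,r,[((.4096,.3116,.009),g)])
for n in('scene',):
  f=manip.grab_frame(n);u,v=proj(f,[BOX])[0].astype(int);cv2.imwrite('pics/c2.png',cv2.resize(f['image'][v-60:v+30,u-60:u+60],(720,540),interpolation=3))
E
```

```text
clock: 3.22
tcp_pos: [0.4124, 0.3013, 0.1286]
tcp_rot: [0.003, 0.628, 0.779, -0.004]
contact_force: [1.0, -0.4, -0.3]
grip_width: 0.0854
finger_force: 0.0
[-0.004  0.011 -0.009] [ 0.078 -0.001  0.797]
```

View pics/c2.png

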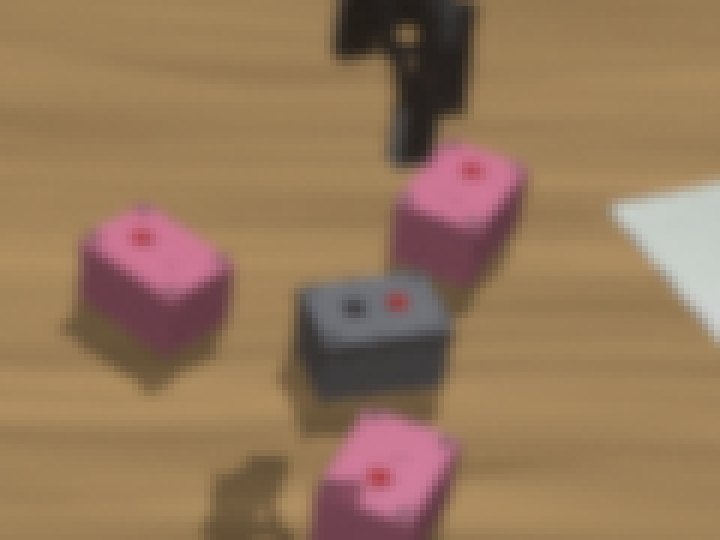

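The box stands clear and both finger lanes are free of the pink ones. I'll let the arm settle, then go down.

```bash
python3 -m creep '[[0,0,0,0,0,0,1],[0,0,0,0,0,0,1]]'; python3 - <<'E'
from h import *
s,p,r=state()
plan(p,r,[((.4096,.3116,.009),down(BY+np.pi/2))])
E
```

```text
clock: 3.43
tcp_pos: [0.4148, 0.301, 0.1311]
tcp_rot: [0.004, 0.629, 0.777, -0.001]
contact_force: [-0.1, 0.4, 0.1]
grip_width: 0.0859
finger_force: 0.0
[ 0.004  0.01  -0.014] [ 0.083 -0.022  0.813]
```

```bash
python3 -m creep '[[0,0.01,-0.01,0.08,-0.02,0.2,1],[0,0.01,-0.01,0.08,-0.02,0.4,1],[0,0.01,-0.01,0.08,-0.02,0.55,1],[0,0.01,-0.01,0.08,-0.02,0.7,1],[0,0.01,-0.01,0.08,-0.02,0.81,1],[0,0.01,-0.01,0.08,-0.02,0.81,1],[0,0.01,-0.01,0.08,-0.02,0.81,1],[0,0.01,-0.01,0.08,-0.02,0.81,1]]'; python3 -c "
from h import *
s,p,r=state()
plan(p,r,[((.4096,.3116,.009),down(BY+np.pi/2))])"
```

```text
clock: 4.1
tcp_pos: [0.4092, 0.3125, 0.0096]
tcp_rot: [0.001, 0.626, 0.78, 0.001]
contact_force: [-0.4, 0.2, 0.9]
grip_width: 0.0852
finger_force: 0.0
[ 0.004 -0.001 -0.002] [-0.006  0.001  0.004]
```

```bash
python3 -m creep '[[0,0,0,0,0,0,0],[0,0,0,0,0,0,0],[0,0,0,0,0,0,0],[0,0,0,0,0,0,0],[0,0,0,0,0,0,0],[0,0,0,0,0,0,0],[0,0,0,0,0,0,0],[0,0,0,0,0,0,0],[0,0,0,0,0,0,0],[0,0,0,0,0,0,0]]' && python3 -m creep '[[0,0,0,0,0,-0.3,0],[0,0,0,0,0,-0.6,0],[0,0,0,0,0,-0.9,0],[0,0,0,0,0,-1,0],[0,0,0,0,0,-1,0],[0,0,0,0,0,-1,0]]'
```

```text
clock: 4.93
tcp_pos: [0.4089, 0.3126, 0.0099]
tcp_rot: [0.001, 0.625, 0.781, 0.001]
contact_force: [-1.4, -2.2, 9.7]
grip_width: 0.0457
finger_force: 59.8
clock: 5.43
tcp_pos: [0.4084, 0.3124, 0.1594]
tcp_rot: [0.001, 0.625, 0.78, 0.001]
contact_force: [-0.3, -0.0, -2.7]
grip_width: 0.046
finger_force: 61.5
```

```bash
python3 - <<'E'
from h import *
s,p,r=state();ims=[]
for n in('scene','top'):
  f=manip.grab_frame(n);u,v=proj(f,[p])[0].astype(int);v=max(v,45);ims.append(cv2.resize(f['image'][v-45:v+45,u-35:u+35],(400,514),interpolation=3))
cv2.imwrite('pics/c3.png',np.hstack(ims))
# planning to above-seat pose
tx=SR[:,1];tz=-SR[:,2];ty=np.cross(tz,tx);G=R.from_matrix(np.c_[tx,ty,tz])
print(G.as_matrix().round(2).tolist())
g=down(BY+np.pi/2)
from scipy.spatial.transform import Slerp
S=Slerp([0,1],R.concatenate([g,G]))
T=lambda h,up:SEAT+SR@np.array([up,0,h])
plan(p,r,[((.42,.25,.27),g),((.44,.12,.27),g),((.46,0,.27),S(.5)),(T(.13,.006),G),(T(.04,.006),G)])
E
```

```text
[[-0.01, 0.87, 0.5], [1.0, 0.01, 0.01], [0.0, 0.5, -0.87]]
[ 0.004 -0.    -0.001] [-0.423 -0.013 -0.737] 
[0. 0. 0.] [-0.875 -0.06   0.   ] 
[-0.332 -0.035  0.131] [-0.81  -0.045  0.   ] 
[-0.332 -0.035  0.131] [-0.365  0.179  0.781] 
[0. 0. 0.] [ 0.  -0.   0.6]
```

View pics/c3.png

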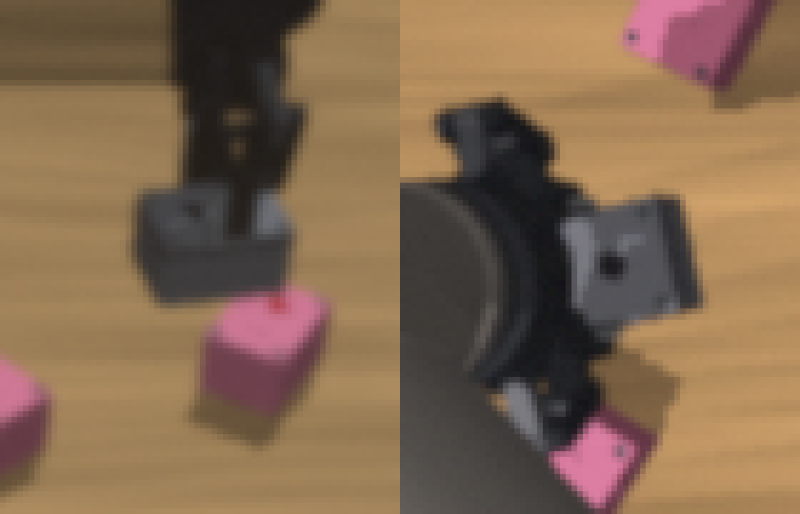

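The box hangs level, but the along-finger offset needs a number. I'll fit the in-hand pose from the corners I can see. In the scene crop these are (150,245), (290,237), (160,302) and (287,287), with the back left corner at (137,192). In the top crop the right-hand corners are (655,203) and (675,308).

```bash
python3 - <<'E'
from h import *
s,p,r=state()
ft=manip.grab_frame('top');fs=manip.grab_frame('scene')
def org(f):
    u,v=proj(f,[p])[0].astype(int);return np.array([u-35,max(v,45)-45])
k=400/70;k2=514/90
C=np.array([(150,245),(290,237),(160,302),(287,287),(137,192)])/[k,k2]+org(fs)-.4
A=np.array([(255,203),(275,308)])/[k,k2]+org(ft)-.4
l=np.array([(.025,-.035,.042),(.025,.035,.042),(.025,-.035,0),(.025,.035,0),(-.025,-.035,.042)])
la=np.array([(.025,-.035,.042),(-.025,-.035,.042)])
def W(v,L):return L@Rz(v[3]).T+v[:3]
f=lambda v:np.r_[(proj(fs,W(v,l))-C).ravel(),(proj(ft,W(v,la))-A).ravel()]
q=least_squares(f,[*(p+[0,0,-.01]),BY]);print(q.x,q.cost,f(q.x).reshape(-1,2).round(1).tolist())
v0=[*(p+[0,0,-.01]),BY];print(p,f(v0).reshape(-1,2).round(1).tolist())
d=r.inv().apply(q.x[:3]-p);print('box rel tool',d.round(4))
E
```

```text
[0.40328677 0.31123914 0.14620284 0.20100606] 8.23791577297699 [[1.6, -0.3], [0.3, -1.2], [-1.6, 1.2], [-1.1, 1.5], [-0.9, -0.7], [-0.8, -1.1], [-0.5, 1.3]]
[0.40682057 0.31077612 0.15672372] [[1.8, 0.4], [0.4, -0.8], [-1.4, 1.9], [-1.0, 1.9], [-1.0, 0.0], [-0.9, -2.9], [-0.2, -0.6]]
box rel tool [ 0.0012 -0.0033  0.0105]
```

The in-hand pose matches nominal: underside about 10 mm beyond the TCP and centred to about 1 mm. Carrying it over.

```bash
python3 -m creep '[[0,0,0,-0.2,0,-0.37,0],[0,0,0,-0.42,-0.01,-0.75,0],[0,0,0,-0.42,-0.01,-0.75,0],[0,0,0,-0.42,-0.01,-0.75,0],[0,0,0,-0.42,-0.01,-0.75,0]]' && python3 -m creep '[[0,0,0,-0.22,-0.01,0,0],[0,0,0,-0.44,-0.03,0,0],[0,0,0,-0.66,-0.05,0,0],[0,0,0,-0.87,-0.06,0,0],[0,0,0,-0.87,-0.06,0,0]]' && python3 -m creep '[[-0.08,-0.01,0.03,-0.2,-0.01,0,0],[-0.17,-0.02,0.06,-0.4,-0.02,0,0],[-0.25,-0.03,0.1,-0.6,-0.03,0,0],[-0.33,-0.03,0.13,-0.81,-0.04,0,0],[-0.33,-0.03,0.13,-0.81,-0.04,0,0],[-0.33,-0.03,0.13,-0.81,-0.04,0,0]]'; python3 - <<'E'
from h import *
s,p,r=state();print(s['joint_pos'].round(2))
tx=SR[:,1];tz=-SR[:,2];ty=np.cross(tz,tx);G=R.from_matrix(np.c_[tx,ty,tz])
T=lambda h,up:SEAT+SR@np.array([up,0,h])
plan(p,r,[(T(.13,.006),G),(T(.04,.006),G)])
E
```

```text
clock: 6.05
tcp_pos: [0.4215, 0.2493, 0.2716]
tcp_rot: [0.001, 0.626, 0.779, 0.001]
contact_force: [0.8, 0.3, -2.9]
grip_width: 0.0458
finger_force: 62.3
clock: 6.47
tcp_pos: [0.4394, 0.1135, 0.2674]
tcp_rot: [-0.001, 0.629, 0.778, -0.004]
contact_force: [-0.0, -0.7, -2.0]
grip_width: 0.0455
finger_force: 62.3
clock: 6.97
tcp_pos: [0.4581, 0.0, 0.2676]
tcp_rot: [0.088, 0.66, 0.74, 0.092]
contact_force: [0.1, 1.2, -1.9]
grip_width: 0.0455
finger_force: 62.4
[ 0.52 -0.18 -0.53  2.05 -0.13  0.99  0.15]
[-0.342 -0.039  0.125] [-0.369  0.203  0.765] 
[0. 0. 0.] [ 0.  -0.   0.6]
```

```bash
python3 -m creep '[[-0.08,-0.01,0.03,-0.09,0.05,0,0],[-0.17,-0.02,0.06,-0.2,0.1,0.2,0],[-0.26,-0.03,0.09,-0.37,0.2,0.4,0],[-0.34,-0.04,0.13,-0.37,0.2,0.6,0],[-0.34,-0.04,0.13,-0.37,0.2,0.76,0],[-0.34,-0.04,0.13,-0.37,0.2,0.76,0],[-0.34,-0.04,0.13,-0.37,0.2,0.76,0]]'; python3 - <<'E'
from h import *
s,p,r=state();print(s['joint_pos'].round(2))
tx=SR[:,1];tz=-SR[:,2];ty=np.cross(tz,tx);G=R.from_matrix(np.c_[tx,ty,tz])
T=lambda h,up:SEAT+SR@np.array([up,0,h])
plan(p,r,[(T(.045,.006),G),(T(.012,.006),G)])
ims=[]
for n in('scene','top'):
  f=manip.grab_frame(n);u,v=proj(f,[p])[0].astype(int);ims.append(cv2.resize(f['image'][v-45:v+45,u-35:u+35],(400,514),interpolation=3))
cv2.imwrite('pics/c4.png',np.hstack(ims))
E
```

```text
clock: 7.55
tcp_pos: [0.524, -0.0458, 0.1665]
tcp_rot: [0.181, 0.678, 0.688, 0.185]
contact_force: [0.7, 0.6, 0.0]
grip_width: 0.0464
finger_force: 62.6
[ 0.55 -0.05 -0.51  2.29 -0.14  0.38  0.16]
[-0.001 -0.005  0.002] [-0.025 -0.016  0.572] 
[0. 0. 0.] [ 0.   -0.    0.22]
```

View pics/c4.png

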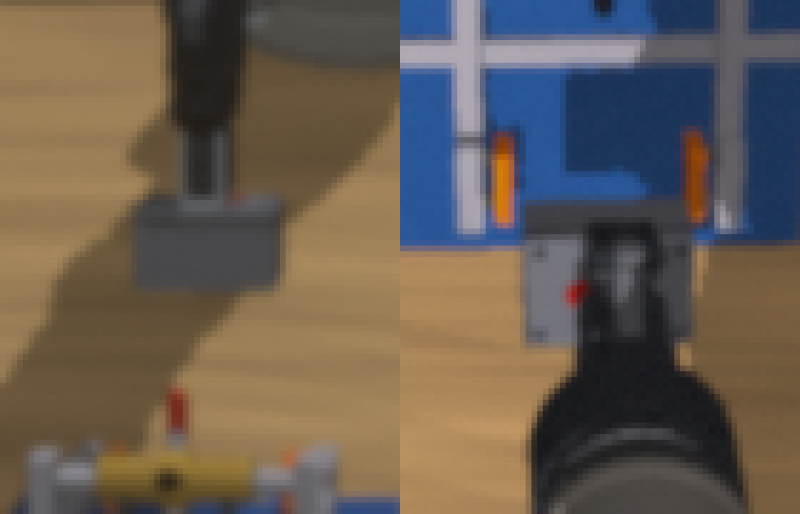

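The box looks centred and square in the gripper. I can't tell how deep the fingers reach, so I'll fit the in-hand offset again. Scene corners: (137,222), (280,222), (140,288) and (276,290). Top corners: (526,203), (691,203), (526,346) and (690,346).

```bash
python3 - <<'E'
from h import *
s,p,r=state();print(p,s['clock'])
ft=manip.grab_frame('top');fs=manip.grab_frame('scene')
def org(f):
    u,v=proj(f,[p])[0].astype(int);return np.array([u-35,v-45])
k=400/70;k2=514/90
C=np.array([(137,222),(280,222),(140,288),(276,290)])/[k,k2]+org(fs)-.4
A=np.array([(126,203),(291,203),(126,346),(290,346)])/[k,k2]+org(ft)-.4
# tool frame: x=+y world(left), y=uphill, z=down ; box underside at z=d
def loc(v,L):  # L in (y,up,h) box
    t=np.array([(a+v[0],b+v[1],v[2]-h) for a,b,h in L]);return r.apply(t)+p
S=[(-.035,.025,.042),(.035,.025,.042),(-.035,.025,0),(.035,.025,0)]
def run(H):
    T=[(.035,.025,H),(-.035,.025,H),(.035,-.025,.042),(-.035,-.025,.042)]
    f=lambda v:np.r_[(proj(fs,loc(v,S))-C).ravel(),(proj(ft,loc(v,T))-A).ravel()]
    for w in('all',):
        q=least_squares(f,[0,0,.01]);print(H,q.x.round(4),q.cost,f(q.x).reshape(-1,2).round(1).tolist())
    print('nom',f([0,0,.01]).reshape(-1,2).round(1).tolist())
run(0);run(.042)
E
```

```text
[ 0.52665549 -0.04695964  0.17032927] 7.65
0 [ 0.0013 -0.0039  0.0155] 9.662054292382177 [[-1.0, -1.7], [-1.0, -1.4], [-1.4, 1.7], [-0.3, 1.7], [-1.1, -0.3], [-1.2, -0.6], [-0.7, 0.9], [-0.2, 0.5]]
nom [[-1.7, -3.5], [-1.5, -3.2], [-2.1, -0.1], [-0.8, -0.1], [-0.6, -0.8], [-0.4, -1.2], [-0.1, 0.5], [0.6, 0.2]]
0.042 [0.0025 0.0067 0.0138] 26.503710279899142 [[-1.1, -1.9], [-0.8, -1.6], [-1.5, 1.6], [-0.1, 1.6], [-1.3, 3.1], [-0.0, 2.8], [-1.2, -2.7], [-0.5, -3.0]]
nom [[-1.7, -3.5], [-1.5, -3.2], [-2.1, -0.1], [-0.8, -0.1], [-0.2, 6.4], [1.1, 6.1], [-0.1, 0.5], [0.6, 0.2]]
```

```bash
cat >> h.py <<'E'
tx=SR[:,1];tz=-SR[:,2];ty=np.cross(tz,tx);G=R.from_matrix(np.c_[tx,ty,tz])
T=lambda h,up,y=0:SEAT+SR@np.array([up,y,h])
def seatco(p): return (SR.T@(p-SEAT)*1000).round(1)
E
python3 -m creep '[[0,0,0,-0.01,-0.01,0.15,0],[0,0,0,-0.02,-0.01,0.3,0],[0,0,0,-0.02,-0.01,0.45,0],[0,0,0,-0.02,-0.01,0.6,0],[0,0,0,-0.02,-0.01,0.6,0],[0,0,0,-0.02,-0.01,0.6,0],[0,0,0,-0.02,-0.01,0.6,0]]'; python3 - <<'E'
from h import *
s,p,r=state();print(s['joint_pos'].round(2),seatco(p))
plan(p,r,[(T(.018,.007),G)])
E
```

```text
clock: 8.33
tcp_pos: [0.5706, -0.051, 0.0912]
tcp_rot: [0.184, 0.679, 0.686, 0.186]
contact_force: [0.2, 0.2, -1.4]
grip_width: 0.0456
finger_force: 62.9
[ 0.78  0.22 -0.82  2.27  0.69  0.23 -0.61] [11.  -2.3 42.3]
[ 0.008 -0.    -0.001] [ 0.015 -0.028  0.162]
```

```bash
python3 -m creep '[[0.01,0,0,0,-0.02,0.05,0],[0.01,0,0,0.01,-0.03,0.1,0],[0.01,0,0,0.01,-0.03,0.15,0],[0.01,0,0,0.01,-0.03,0.15,0]]'; python3 - <<'E'
from h import *
s,p,r=state();print(s['joint_pos'].round(4),seatco(p))
plan(p,r,[(T(.010,.007),G)])
E
```

```text
clock: 8.67
tcp_pos: [0.5772, -0.0499, 0.069]
tcp_rot: [0.181, 0.68, 0.687, 0.183]
contact_force: [-0.5, -0.6, -1.8]
grip_width: 0.0458
finger_force: 62.9
[ 0.7297  0.2822 -0.7871  2.2689  0.9327  0.2329 -0.843 ] [ 5.6 -1.3 19.8]
[-0.004  0.002 -0.001] [0.009 0.009 0.065]
```

```bash
python3 -m creep '[[0,0,0,0.01,0.01,0.02,0],[0,0,0,0.01,0.01,0.035,0],[0,0,0,0.01,0.01,0.035,0]]';python3 -m creep '[[0,0,0,0,0,0.01,0],[0,0,0,0,0,0.015,0],[0,0,0,0,0,0.015,0]]'; python3 - <<'E'
from h import *
s,p,r=state();print(s['joint_pos'].round(4),seatco(p))
plan(p,r,[(T(.010,.007),G)])
E
```

```text
clock: 8.92
tcp_pos: [0.581, -0.0478, 0.0654]
tcp_rot: [0.181, 0.68, 0.687, 0.183]
contact_force: [0.1, -0.4, -1.5]
grip_width: 0.0457
finger_force: 62.9
clock: 9.17
tcp_pos: [0.5814, -0.0478, 0.0628]
tcp_rot: [0.181, 0.68, 0.687, 0.183]
contact_force: [0.3, -0.8, -2.3]
grip_width: 0.0459
finger_force: 62.9
[ 0.7042  0.3005 -0.7685  2.2645  1.0006  0.2324 -0.9106] [ 6.2  0.8 12.3]
[-0.005  0.001 -0.001] [-0.005  0.005  0.015]
```

```bash
for i in 1 2 3; do :; done; python3 -m creep '[[0,0,0,0,0,0.01,0],[0,0,0,0,0,0.015,0],[0,0,0,0,0,0.015,0]]' | grep -E 'pos|force'; python3 -m creep '[[0,0,0,0,0,0.01,0],[0,0,0,0,0,0.01,0],[0,0,0,0,0,0.01,0]]'| grep -E 'pos|force'; python3 -c "
from h import *
s,p,r=state();print(seatco(p))"
```

```text
tcp_pos: [0.5824, -0.0481, 0.0611]
contact_force: [-7.6, 0.1, 8.1]
finger_force: 67.3
tcp_pos: [0.5825, -0.0481, 0.0608]
contact_force: [-24.0, 0.3, 29.1]
finger_force: 74.0
[ 6.2  0.5 10. ]
```

```bash
python3 -m creep '[[0,0,0,0,0,-0.008,0],[0,0,0,0,-0.01,-0.008,0],[0,0,0,0,-0.02,-0.008,0],[0,0,0,0,-0.02,-0.008,0]]' | grep -E 'pos|force'; python3 -m creep '[[0,0,0,0,-0.01,0,0],[0,0,0,0,-0.015,0,0],[0,0,0,0,-0.015,0,0]]'| grep -E 'pos|force'; python3 -c "
from h import *
s,p,r=state();print(seatco(p))"
```

```text
tcp_pos: [0.5824, -0.048, 0.0611]
contact_force: [-3.3, -1.2, 9.8]
finger_force: 66.7
tcp_pos: [0.582, -0.0479, 0.061]
contact_force: [-0.3, -0.9, 8.7]
finger_force: 65.8
[ 5.9  0.7 10.4]
```

```bash
python3 -m creep '[[0,0,0,0,-0.01,0,0],[0,0,0,0,-0.02,0,0],[0,0,0,0,-0.03,0,0],[0,0,0,0,-0.03,0,0]]' | grep -E 'pos|force';  python3 -c "
from h import *
s,p,r=state();print(seatco(p),s['joint_pos'].round(4))"
```

```text
tcp_pos: [0.5784, -0.0474, 0.0589]
contact_force: [0.5, 0.7, 7.8]
finger_force: 65.8
[ 1.6  1.3 10.4] [ 0.7339  0.3115 -0.8017  2.2788  1.1169  0.2305 -1.0204]
```

```bash
python3 -m creep '[[0,0,0,0,-0.005,0,0],[0,0,0,0,-0.01,0,0],[0,0,0,0,-0.01,0,0]]' | grep -E 'pos|force'; python3 -m creep '[[0,0,0,0,-0.005,0,0],[0,0,0,0,-0.01,0,0],[0,0,0,0,-0.01,0,0]]' | grep -E 'pos|force'; python3 -c "
from h import *
s,p,r=state();print(seatco(p),s['joint_pos'].round(4))"
```

```text
tcp_pos: [0.578, -0.0474, 0.0587]
contact_force: [2.4, -0.8, 8.1]
finger_force: 65.4
tcp_pos: [0.5779, -0.0474, 0.0588]
contact_force: [4.5, -0.6, 8.5]
finger_force: 64.7
[ 1.1  1.3 10.6] [ 0.7423  0.3126 -0.8103  2.2823  1.143   0.2293 -1.0452]
```

```bash
python3 -m creep '[[0,0,0,0,0.005,0,0.2],[0,0,0,0,0.005,0,0.8],[0,0,0,0,0.005,0,0.8],[0,0,0,0,0.005,0,0.8],[0,0,0,0,0.005,0,0.8],[0,0,0,0,0.005,0,0.8],[0,0,0,0,0.005,0,0.8]]' && python3 -m creep '[[0,0,0,0,0,-0.2,0.8],[0,0,0,0,0,-0.4,0.8],[0,0,0,0,0,-0.6,0.8],[0,0,0,0,0,-0.8,0.8],[0,0,0,0,0,-0.8,0.8],[0,0,0,0,0,-0.8,0.8]]'; python3 - <<'E'
from h import *
s,p,r=state();print(seatco(p),s['joint_pos'].round(3))
P=R.from_matrix(np.c_[SR[:,0],-SR[:,1],-SR[:,2]]) # tool x uphill
Q=P if (r.inv()*P).as_rotvec()[2]<0 else R.from_matrix(np.c_[-SR[:,0],SR[:,1],-SR[:,2]])
from scipy.spatial.transform import Slerp
S=Slerp([0,1],R.concatenate([r,Q]))
plan(p,r,[(T(.13,.02),S(.5)),(T(.13,.055),Q),(T(.013,.055),Q)])
ims=[]
for n in('scene','top'):
  f=manip.grab_frame(n);u,v=proj(f,[SEAT+[0.04,0,0.03]])[0].astype(int);ims.append(cv2.resize(f['image'][v-38:v+37,u-35:u+35],(400,428),interpolation=3))
cv2.imwrite('pics/c5.png',np.hstack(ims))
E
```

```text
clock: 11.67
tcp_pos: [0.5717, -0.0478, 0.054]
tcp_rot: [0.18, 0.68, 0.687, 0.182]
contact_force: [-0.6, 0.1, -0.3]
grip_width: 0.0685
finger_force: 0.0
clock: 12.17
tcp_pos: [0.5158, -0.0603, 0.1345]
tcp_rot: [0.178, 0.687, 0.684, 0.167]
contact_force: [-0.1, -0.6, 0.6]
grip_width: 0.0681
finger_force: 0.0
[-14.9 -11.  107.3] [ 1.289  0.024 -1.244  2.303  0.044  0.338  0.009]
[-0.026 -0.005 -1.006] [ 0.072  0.227 -0.16 ] BIG
[-0.026 -0.005 -1.006] [-0.164  0.166 -0.003] BIG
[0. 0. 0.] [ 0.   -0.    0.78]
```

View pics/c5.png

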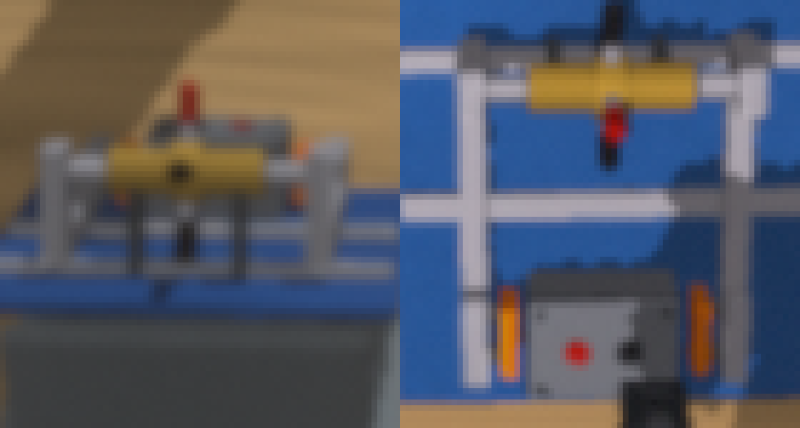

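The picture shows the box lying square on the bed between the pads at px (600,340), with a slightly smaller gap on the left. I'll turn the wrist by 90 degrees and nudge the uphill face with closed fingers, to be sure the box sits on the stubs.

```bash
python3 -m creep '[[0,0,-0.16,0.02,0.08,-0.16,0.5],[0,0,-0.32,0.07,0.23,-0.16,0],[0,0,-0.48,0.07,0.23,-0.16,0],[0,0,-0.64,0.07,0.23,-0.16,0],[-0.02,0,-0.8,0.07,0.23,-0.16,0],[-0.02,0,-0.96,0.07,0.23,-0.16,0],[-0.03,0,-1,0.07,0.23,-0.16,0],[-0.03,0,-1,0.07,0.23,-0.16,0]]' && python3 -m creep '[[0,0,-0.16,-0.04,0.04,0,0],[0,0,-0.32,-0.16,0.17,0,0],[0,0,-0.48,-0.16,0.17,0,0],[0,0,-0.64,-0.16,0.17,0,0],[-0.02,0,-0.8,-0.16,0.17,0,0],[-0.02,0,-0.96,-0.16,0.17,0,0],[-0.03,0,-1,-0.16,0.17,0,0],[-0.03,0,-1,-0.16,0.17,0,0]]'; cat >> h.py <<'E'
Q=R.from_matrix(np.c_[-SR[:,0],SR[:,1],-SR[:,2]]);P=R.from_matrix(np.c_[SR[:,0],-SR[:,1],-SR[:,2]])
E
python3 - <<'E'
from h import *
s,p,r=state();print(seatco(p),s['joint_pos'].round(3));print(r.as_matrix().round(2).tolist())
q=Q if (r.inv()*Q).magnitude()<1 else P
plan(p,r,[(T(.06,.055),q),(T(.013,.055),q)])
E
```

```text
clock: 12.93
tcp_pos: [0.5349, -0.0492, 0.1708]
tcp_rot: [0.236, 0.37, 0.894, 0.094]
contact_force: [0.6, 0.5, -0.6]
grip_width: -0.0003
finger_force: 0.0
clock: 13.6
tcp_pos: [0.5659, -0.0484, 0.1886]
tcp_rot: [0.259, -0.001, 0.966, 0.007]
contact_force: [-0.0, -0.2, 0.1]
grip_width: -0.0001
finger_force: 0.0
[ 55.7   0.4 129. ] [ 1.267  0.028 -1.235  2.17  -0.017  0.44   1.625]
[[-0.87, -0.01, 0.5], [0.0, 1.0, 0.01], [-0.5, 0.01, -0.87]]
[ 0.011 -0.    -0.015] [ 0.004 -0.007  0.46 ] 
[0. 0. 0.] [0.    0.    0.313]
```

```bash
python3 -m creep '[[0.01,0,-0.01,0,-0.01,0.15,0],[0.01,0,-0.01,0,-0.01,0.3,0],[0.01,0,-0.01,0,-0.01,0.45,0],[0.01,0,-0.01,0,-0.01,0.6,0],[0.01,0,-0.01,0,-0.01,0.71,0],[0.01,0,-0.01,0,-0.01,0.71,0],[0.01,0,-0.01,0,-0.01,0.71,0]]' && python3 -m creep '[[0,0,0,0.02,0,0,0],[0,0,0,0.04,0,0,0],[0,0,0,0.06,0,0,0],[0,0,0,0.08,0,0,0],[0,0,0,0.08,0,0,0]]'; python3 -c "
from h import *
s,p,r=state();print(seatco(p),s['joint_pos'].round(3))"
```

```text
clock: 14.18
tcp_pos: [0.6192, -0.0466, 0.0959]
tcp_rot: [0.258, -0.005, 0.966, 0.003]
contact_force: [0.4, -0.0, -0.3]
grip_width: 0.0002
finger_force: 0.0
clock: 14.6
tcp_pos: [0.608, -0.049, 0.091]
tcp_rot: [0.259, -0.005, 0.966, 0.001]
contact_force: [0.4, -0.5, -0.2]
grip_width: -0.0002
finger_force: 0.0
[43.3 -0.7 23.4] [ 0.736  0.294 -0.808  2.19   0.777  0.29   0.886]
```

Creep on downhill until it resists.

```bash
for k in a; do python3 -m creep '[[0,0,0,0.015,0,0,0],[0,0,0,0.03,0,0,0],[0,0,0,0.03,0,0,0]]' | grep -E 'pos|force: \['; python3 -m creep '[[0,0,0,0.01,0,0,0],[0,0,0,0.02,0,0,0],[0,0,0,0.02,0,0,0]]' | grep -E 'pos|force: \['; done; python3 -c "
from h import *
s,p,r=state();print(seatco(p),s['joint_pos'].round(3))"
```

```text
tcp_pos: [0.6045, -0.0484, 0.0884]
contact_force: [-0.4, 0.1, -0.3]
tcp_pos: [0.6022, -0.0481, 0.0869]
contact_force: [-0.1, 0.2, 1.2]
[36.3  0.3 22.8] [ 0.732  0.29  -0.802  2.206  0.795  0.277  0.867]
```

```bash
python3 -m creep '[[0,0,0,0.01,0,0,0],[0,0,0,0.02,0,0,0],[0,0,0,0.02,0,0,0]]' | grep -E 'pos|force: \['; python3 -m creep '[[0,0,0,0.01,0,0,0],[0,0,0,0.015,0,0,0],[0,0,0,0.015,0,0,0]]' | grep -E 'pos|force: \[';  python3 -c "
from h import *
s,p,r=state();print(seatco(p),s['joint_pos'].round(3))"
```

```text
tcp_pos: [0.5995, -0.0482, 0.0853]
contact_force: [0.4, -0.1, -0.6]
tcp_pos: [0.5977, -0.0482, 0.0843]
contact_force: [1.0, -0.1, -0.9]
[31.1  0.2 22.8] [ 0.733  0.287 -0.8    2.217  0.81   0.268  0.851]
```

```bash
python3 -m creep '[[0,0,0,0.01,0,0,0],[0,0,0,0.02,0,0,0],[0,0,0,0.02,0,0,0]]' | grep -E 'pos|force: \['; python3 -m creep '[[0,0,0,0.01,0,0,0],[0,0,0,0.015,0,0,0],[0,0,0,0.015,0,0,0]]' | grep -E 'pos|force: \[';  python3 -c "
from h import *
s,p,r=state();print(seatco(p),s['joint_pos'].round(3))"
```

```text
tcp_pos: [0.5949, -0.0483, 0.0827]
contact_force: [-0.1, -0.8, -0.1]
tcp_pos: [0.5931, -0.0483, 0.0817]
contact_force: [1.2, 0.3, -0.0]
[25.8  0.2 22.9] [ 0.735  0.284 -0.8    2.229  0.829  0.26   0.832]
```

```bash
cat >> h.py <<'E'
def redblobs(f,sat=110,val=60):
    h=cv2.cvtColor(f['image'],cv2.COLOR_BGR2HSV);m=(((h[...,0]<7)|(h[...,0]>172))&(h[...,1]>sat)&(h[...,2]>val)).astype(np.uint8)
    n,_,st,c=cv2.connectedComponentsWithStats(m);return [(c[i].round(2).tolist(),int(st[i,4])) for i in range(1,n)]
E
python3 - <<'E'
from h import *
f=manip.grab_frame('top');u,v=proj(f,[SEAT+[0.04,0,0.03]])[0].astype(int)
im=cv2.imread('pics/c5.png')[:,400:]
old=redblobs({'image':im});print('old',[((np.array(c)/[400/70,428/75]+[u-35,v-38]).round(2),a) for c,a in old])
print('new',[b for b in redblobs(f) if 300<b[0][0]<390 and 110<b[0][1]<215])
# where uphill top/bottom edges should be when seated, and socket row
for x,z in((.025,0),(.025,.042),(-.025,.042)):print(x,z,proj(f,[T(z,x)]).round(1))
print('tool',proj(f,[manip.read_state()['tcp_pos']]).round(1))
# column profile through the left half of the box
g=cv2.cvtColor(f['image'],cv2.COLOR_BGR2HSV)
for y in (.028,.022):
  c=int(round(proj(f,[T(.042,0,y)])[0][0]));print(c,[tuple(map(int,g[j,c])) for j in range(176,204)])
E
```

```text
old [(array([346.28, 147.73]), 650), (array([360.29, 176.89]), 36), (array([361.85, 176.47]), 5), (array([329.39, 178.75]), 66), (array([326.43, 179.42]), 21), (array([359.92, 183.39]), 28), (array([363.42, 181.46]), 30), (array([329.48, 186.46]), 25), (array([340.02, 187.82]), 483), (array([363.42, 186.46]), 25), (array([359.92, 189.35]), 6), (array([363.42, 188.91]), 5), (array([362.9 , 190.49]), 5), (array([361.41, 191.36]), 30)]
new [([345.79, 147.47], 19), ([360.0, 176.0], 1), ([326.0, 179.0], 1), ([329.0, 178.5], 2), ([359.0, 188.0], 1)]
0.025 0 [[343.9 172.4]]
0.025 0.042 [[344.7 178.3]]
-0.025 0.042 [[344.5 195.7]]
tool [[344.3 175.2]]
334 [(120, 15, 68), (120, 16, 65), (114, 18, 69), (120, 18, 72), (115, 21, 73), (116, 19, 93), (116, 18, 97), (120, 19, 68), (120, 27, 38), (105, 31, 33), (105, 35, 29), (120, 39, 33), (105, 15, 34), (113, 23, 44), (105, 28, 36), (120, 26, 30), (90, 26, 30), (113, 32, 32), (105, 32, 32), (120, 19, 27), (120, 36, 28), (110, 27, 28), (120, 44, 29), (126, 44, 29), (114, 44, 29), (108, 41, 31), (113, 29, 35), (114, 31, 41)]
336 [(128, 15, 68), (126, 20, 64), (120, 15, 69), (120, 17, 74), (120, 16, 79), (116, 19, 105), (116, 19, 96), (113, 18, 56), (105, 31, 33), (113, 35, 29), (120, 32, 32), (110, 24, 32), (114, 38, 34), (105, 16, 31), (98, 34, 30), (120, 32, 32), (105, 32, 32), (128, 34, 30), (105, 34, 30), (113, 35, 29), (120, 34, 30), (120, 34, 30), (110, 26, 30), (110, 24, 32), (114, 31, 41), (120, 36, 43), (113, 26, 39), (120, 29, 35)]
```

```bash
python3 - <<'E'
from h import *
f=manip.grab_frame('top');u,v=proj(f,[SEAT+[0.04,0,0.03]])[0].astype(int)
im=cv2.resize(cv2.imread('pics/c5.png')[:,400:],(70,75),interpolation=cv2.INTER_AREA)
n=f['image'];o=n.copy();o[v-38:v+37,u-35:u+35]=im
for c in (331,334,336,339,354):print(c,'old',o[166:190,c].max(1).tolist(),'\n    new',n[166:190,c].max(1).tolist())
s,p,r=state();print(seatco(p),s['contact_force'].round(1))
E
```

```text
331 old [151, 151, 150, 150, 151, 150, 146, 127, 102, 82, 73, 68, 73, 89, 96, 99, 102, 103, 98, 100, 106, 112, 113, 114] 
    new [100, 99, 117, 129, 114, 98, 98, 103, 101, 83, 73, 69, 67, 73, 87, 100, 105, 91, 62, 39, 32, 35, 37, 36]
334 old [151, 150, 150, 149, 150, 145, 123, 84, 69, 68, 67, 64, 78, 105, 112, 112, 120, 125, 126, 125, 125, 124, 124, 125] 
    new [91, 91, 90, 91, 90, 89, 89, 80, 69, 70, 68, 64, 68, 73, 72, 94, 97, 66, 41, 31, 30, 31, 37, 41]
336 old [149, 150, 150, 150, 150, 146, 120, 85, 68, 68, 68, 65, 80, 109, 125, 126, 126, 124, 125, 124, 124, 122, 124, 123] 
    new [96, 90, 91, 89, 90, 91, 89, 80, 71, 69, 68, 65, 68, 76, 80, 105, 98, 57, 33, 30, 32, 33, 35, 31]
339 old [149, 149, 150, 150, 146, 123, 95, 79, 69, 67, 68, 65, 82, 110, 125, 125, 125, 124, 121, 127, 152, 172, 173, 155] 
    new [94, 89, 91, 90, 92, 92, 90, 81, 71, 68, 68, 66, 69, 73, 74, 80, 103, 98, 63, 36, 32, 33, 33, 31]
354 old [146, 135, 126, 112, 93, 89, 84, 75, 69, 68, 68, 64, 72, 76, 69, 69, 71, 73, 72, 73, 72, 74, 73, 73] 
    new [90, 90, 91, 90, 91, 90, 86, 76, 70, 69, 68, 66, 75, 78, 68, 70, 68, 57, 41, 31, 31, 32, 31, 31]
[26.2  0.2 22.9] [ 0.5 -0.2  0.6]
```

```bash
python3 - <<'E'
from h import *
s,p,r=state();ims=[]
for n in('scene','top'):
  f=manip.grab_frame(n);u,v=proj(f,[T(.03,.02)])[0].astype(int)
  im=cv2.resize(f['image'][v-35:v+30,u-25:u+25],(400,520),interpolation=3)
  im=np.clip(im.astype(float)*1.6,0,255).astype(np.uint8)
  k=8
  for P_,c in((p,(0,255,0)),(p-.019*r.as_matrix()[:,2],(255,255,0)),(T(0,.025,.035),(255,0,255)),(T(.042,.025,.035),(0,255,255)),(T(.042,.025,-.035),(0,255,255)),(T(0,.025,-.035),(255,0,255))):
    a=(proj(f,[P_])[0]-[u-25,v-35]+.5)*k;cv2.circle(im,tuple(int(t) for t in a),3,c,1)
  ims.append(im)
cv2.imwrite('pics/c6.png',np.hstack(ims))
E
```

```text
(no output)
```

View pics/c6.png

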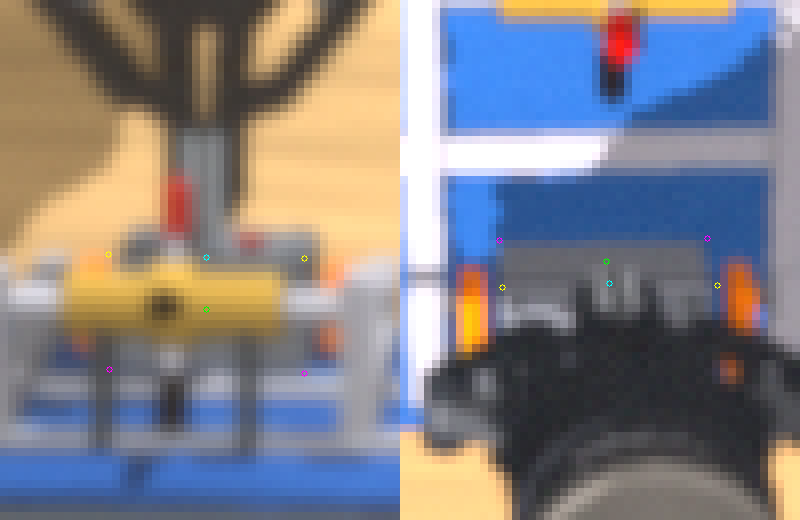

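The top half shows the box on the bed at px (600,265), square between the pads, with its bottom uphill edge where a seated box should be. The fingertips appear at its uphill face. I'll push a little further.

```bash
python3 -m creep '[[0,0,0,0.01,0,0,0],[0,0,0,0.015,0,0,0],[0,0,0,0.015,0,0,0]]' | grep -E 'pos|force: \['; python3 -m creep '[[0,0,0,0.01,0,0,0],[0,0,0,0.015,0,0,0],[0,0,0,0.015,0,0,0]]' | grep -E 'pos|force: \[';  python3 -c "
from h import *
s,p,r=state();print(seatco(p),s['joint_pos'].round(3))
n=manip.grab_frame('top')['image']
for c in (331,336,354):print(n[166:185,c].max(1).tolist())"
```

```text
tcp_pos: [0.5911, -0.0483, 0.0805]
contact_force: [0.2, -0.9, 0.7]
tcp_pos: [0.5892, -0.0483, 0.0794]
contact_force: [0.4, 0.2, -0.9]
[21.3  0.2 22.9] [ 0.739  0.283 -0.803  2.239  0.849  0.254  0.811]
[128, 101, 117, 128, 114, 98, 96, 90, 79, 74, 72, 68, 67, 71, 70, 70, 83, 95, 97]
[124, 94, 91, 91, 91, 91, 89, 80, 69, 70, 70, 64, 69, 75, 76, 74, 78, 103, 92]
[90, 90, 91, 91, 90, 89, 86, 78, 71, 69, 69, 66, 76, 77, 70, 70, 73, 74, 68]
```

No movement and no force, so the shut fingertips must be passing above the box and the tips lie well behind the nominal TCP. The lip contact itself is settled: before release the uphill force rose to 8 N at 5 N normal with no motion. I'll measure the tip offset by touching the box's top lightly.

```bash
python3 -m creep '[[0,0,0,0,0,0.015,0],[0,0,0,0,0,0.02,0],[0,0,0,0,0,0.02,0]]' | grep -E 'pos|force: \['; python3 -m creep '[[0,0,0,0,0,0.01,0],[0,0,0,0,0,0.015,0],[0,0,0,0,0,0.015,0]]' | grep -E 'pos|force: \[';  python3 -c "
from h import *
s,p,r=state();print(seatco(p),s['joint_pos'].round(3))"
```

```text
tcp_pos: [0.5911, -0.0482, 0.0768]
contact_force: [0.6, 0.0, 1.2]
tcp_pos: [0.5922, -0.0482, 0.0749]
contact_force: [-1.1, -0.8, -0.4]
[21.6  0.3 17.4] [ 0.72   0.295 -0.786  2.236  0.89   0.25   0.772]
```

```bash
python3 -m creep '[[0,0,0,0,0,0.01,0],[0,0,0,0,0,0.02,0],[0,0,0,0,0,0.02,0]]' | grep -E 'pos|force: \['; python3 -m creep '[[0,0,0,0,0,0.01,0],[0,0,0,0,0,0.02,0],[0,0,0,0,0,0.02,0]]' | grep -E 'pos|force: \[';  python3 -c "
from h import *
s,p,r=state();print(seatco(p),s['joint_pos'].round(3))
n=manip.grab_frame('top')['image']
for c in (331,336,354):print(n[166:185,c].max(1).tolist())"
```

```text
tcp_pos: [0.5938, -0.0482, 0.0724]
contact_force: [0.2, 0.3, -0.2]
tcp_pos: [0.5948, -0.0484, 0.0725]
contact_force: [-33.6, 1.0, 45.1]
[22.6  0.1 14.1] [ 0.702  0.301 -0.772  2.235  0.938  0.251  0.726]
[117, 99, 95, 97, 94, 89, 90, 87, 80, 74, 72, 66, 67, 70, 70, 73, 82, 79, 58]
[127, 97, 91, 90, 91, 91, 90, 80, 70, 69, 69, 67, 73, 79, 76, 74, 61, 41, 33]
[91, 90, 90, 90, 91, 90, 86, 77, 69, 68, 63, 63, 72, 73, 70, 71, 69, 55, 40]
```

Contact is at TCP h of about 14 mm, so the shut tips lie about 28 mm behind the nominal TCP. I'll back off and repeat the downhill nudge at the right depth.

```bash
python3 -m creep '[[0,0,0,0,0,-0.06,0],[0,0,0,-0.05,0,-0.1,0],[0,0,0,-0.12,0,-0.1,0],[0,0,0,-0.17,0,-0.1,0],[0,0,0,-0.17,0,-0.1,0]]' | grep -E 'pos|force: \['; python3 - <<'E'
from h import *
s,p,r=state();print(seatco(p),s['joint_pos'].round(3))
plan(p,r,[(T(-.002,.047),Q),(T(-.002,.038),Q)])
E
```

```text
tcp_pos: [0.6126, -0.048, 0.0973]
contact_force: [0.3, 0.2, 0.5]
[50.5  0.2 26.6] [ 0.802  0.308 -0.887  2.178  0.809  0.318  0.863]
[ 0.003  0.005 -0.002] [ 0.024 -0.002  0.191] 
[0. 0. 0.] [0.06 0.   0.  ]
```

```bash
python3 -m creep '[[0,0,0,0.01,0,0.06,0],[0,0,0,0.02,0,0.12,0],[0,0,0,0.02,0,0.19,0],[0,0,0,0.02,0,0.19,0]]' | grep -E 'pos|force: \['; python3 -m creep '[[0,0,0,0.02,0,0,0],[0,0,0,0.04,0,0,0],[0,0,0,0.06,0,0,0],[0,0,0,0.06,0,0,0]]' | grep -E 'pos|force: \['; python3 -m creep '[[0,0,0,0.01,0,0,0],[0,0,0,0.02,0,0,0],[0,0,0,0.02,0,0,0]]' | grep -E 'pos|force: \[';python3 -c "
from h import *
s,p,r=state();print(seatco(p),s['joint_pos'].round(3))"
```

```text
tcp_pos: [0.6209, -0.0478, 0.0673]
contact_force: [-0.4, 0.2, -0.8]
tcp_pos: [0.6149, -0.0477, 0.0665]
contact_force: [1.5, 1.3, 1.5]
tcp_pos: [0.6146, -0.0477, 0.0667]
contact_force: [4.3, 0.2, 6.9]
[37.   0.6 -0.9] [ 0.684  0.347 -0.762  2.2    1.013  0.26   0.664]
```

```bash
python3 -m creep '[[0,0,0,0.01,0,0,0],[0,0,0,0.015,0,0,0],[0,0,0,0.015,0,0,0]]' | grep -E 'pos|force: \[';python3 - <<'E'
from h import *
s,p,r=state();print(seatco(p),s['joint_pos'].round(3))
f=manip.grab_frame('top');print([b for b in redblobs(f) if 300<b[0][0]<390 and 110<b[0][1]<160])
plan(p,r,[(T(.0,.047),Q),(T(.10,.047),Q)])
E
```

```text
tcp_pos: [0.6144, -0.0476, 0.067]
contact_force: [6.1, -0.9, 8.7]
[36.9  0.6 -0.5] [ 0.684  0.346 -0.762  2.203  1.025  0.256  0.652]
[([345.85, 147.3], 20)]
[0.003 0.014 0.   ] [-0.068 -0.004 -0.003] 
[0. 0. 0.] [-0.    -0.    -0.667]
```

The box is firmly against the stubs: it resists with no motion. Now I'll retract and go to the downhill side of the red spoke, which sits at about 0.26 rad.

```bash
python3 -m creep '[[0,0,0,-0.05,0,0,0],[0,0,0,-0.08,0,-0.1,0],[0,0,0,-0.08,0,-0.3,0],[0,0,0,-0.08,0,-0.5,0],[0,0,0,-0.08,0,-0.55,0],[0,0,0,-0.08,0,-0.55,0]]' | grep -E 'pos|force: \[';python3 - <<'E'
from h import *
s,p,r=state();print(seatco(p),s['joint_pos'].round(3))
plan(p,r,[(T(.08,.092),Q),(T(.042,.092),Q)])
E
```

```text
tcp_pos: [0.5772, -0.0498, 0.1406]
contact_force: [-0.0, -0.2, 0.2]
[41.4 -1.2 81.9] [ 1.127  0.204 -1.194  2.205  0.541  0.377  1.113]
[-0.003  0.001 -0.002] [-0.337  0.009  0.013] 
[0. 0. 0.] [0.    0.    0.253]
```

```bash
python3 -m creep '[[0,0,0,-0.17,0,0,0],[0,0,0,-0.34,0.01,0,0],[0,0,0,-0.34,0.01,0.1,0],[0,0,0,-0.34,0.01,0.2,0],[0,0,0,-0.34,0.01,0.26,0],[0,0,0,-0.34,0.01,0.26,0],[0,0,0,-0.34,0.01,0.26,0]]' | grep -E 'clock|pos|force: \[';python3 - <<'E'
from h import *
s,p,r=state();print(seatco(p),s['joint_pos'].round(3))
plan(p,r,[(T(.042,.11),Q),(T(.042,.138),Q)])
E
```

```text
clock: 20.62
tcp_pos: [0.6407, -0.0457, 0.1297]
contact_force: [-0.4, -0.2, 0.9]
[91.1  2.2 40.6] [ 0.878  0.335 -1.004  2.084  0.736  0.432  0.95 ]
[ 0.002 -0.003 -0.   ] [-0.126 -0.015 -0.009] 
[0. 0. 0.] [-0.187 -0.    -0.   ]
```

```bash
python3 -m creep '[[0,0,0,-0.04,-0.01,-0.01,0],[0,0,0,-0.08,-0.015,-0.01,0],[0,0,0,-0.12,-0.015,-0.01,0],[0,0,0,-0.16,-0.015,-0.01,0],[0,0,0,-0.2,-0.015,-0.01,0],[0,0,0,-0.2,-0.015,-0.01,0],[0,0,0,-0.2,-0.015,-0.01,0]]' | grep -E 'clock|pos|force: \[';python3 - <<'E'
from h import *
s,p,r=state();print(seatco(p),s['joint_pos'].round(3))
f=manip.grab_frame('top');print([b for b in redblobs(f) if 300<b[0][0]<390 and 110<b[0][1]<160])
plan(p,r,[(T(.042,.140),Q)])
E
```

```text
clock: 21.2
tcp_pos: [0.6662, -0.0486, 0.1475]
contact_force: [-4.7, 0.4, 0.3]
[122.   -1.   43.3] [ 0.875  0.364 -1.019  2.013  0.719  0.491  0.983]
[([346.0, 141.0], 9)]
[ 0.    -0.002 -0.002] [-0.12   0.007  0.009]
```

```bash
python3 -m creep '[[0,0,0,-0.03,0.01,0,0],[0,0,0,-0.06,0.01,0.01,0],[0,0,0,-0.09,0.01,0.01,0],[0,0,0,-0.12,0.01,0.01,0],[0,0,0,-0.12,0.01,0.01,0],[0,0,0,-0.12,0.01,0.01,0],[0,0,0,-0.12,0.01,0.01,0]]' | grep -E 'clock|pos|force: \[';python3 - <<'E'
from h import *
s,p,r=state();print(seatco(p),s['joint_pos'].round(3))
f=manip.grab_frame('top');print([b for b in redblobs(f) if 300<b[0][0]<390 and 110<b[0][1]<160])
plan(p,r,[(T(.085,.140),Q),(T(.085,.085),Q),(T(.042,.085),Q)])
E
```

```text
clock: 21.83
tcp_pos: [0.6818, -0.0481, 0.1542]
contact_force: [-4.9, -0.9, -2.1]
[138.9  -0.6  41.3] [ 0.854  0.384 -1.013  1.972  0.722  0.523  0.986]
[([345.78, 132.67], 18)]
[-0.001 -0.004 -0.002] [-0.007  0.004 -0.291] 
[0. 0. 0.] [0.367 0.    0.   ] 
[0. 0. 0.] [ 0.    -0.     0.287]
```

```bash
python3 -m creep '[[0,0,0,0.02,0,-0.1,0],[0,0,0,0.02,0,-0.29,0],[0,0,0,0.02,0,-0.29,0],[0,0,0,0.2,0,-0.29,0],[0,0,0,0.39,0,-0.29,0],[0,0,0,0.39,0,-0.29,0],[0,0,0,0.39,0,-0.29,0]]' | grep -E 'clock|pos|force: \[';python3 - <<'E'
from h import *
s,p,r=state();print(seatco(p),s['joint_pos'].round(3))
f=manip.grab_frame('top');print([b for b in redblobs(f) if 300<b[0][0]<390 and 110<b[0][1]<160])
for a in (-.7,-.8,-.9,-1,-1.1):print(a,proj(f,[T(.048+.031*np.cos(a),.128-.031*np.sin(a))]))
plan(p,r,[(T(.042,.08),Q)])
E
```

```text
clock: 22.47
tcp_pos: [0.6105, -0.0479, 0.1637]
contact_force: [1.1, 0.9, 0.5]
[81.9  0.4 85.2] [ 1.079  0.241 -1.177  2.114  0.547  0.454  1.117]
[([345.58, 133.25], 24)]
-0.7 [[346.11357383 135.56608965]]
-0.8 [[346.08086692 134.40123786]]
-0.9 [[346.04188411 133.30373057]]
-1 [[345.99707123 132.28523106]]
-1.1 [[345.9469386  131.35638848]]
[ 0.     0.001 -0.   ] [ 0.013 -0.003  0.288]
```

```bash
python3 -m creep '[[0,0,0,0.01,0,0.1,0],[0,0,0,0.01,0,0.2,0],[0,0,0,0.01,0,0.29,0],[0,0,0,0.01,0,0.29,0],[0,0,0,0.01,0,0.29,0]]' | grep -E 'clock|pos|force: \['; python3 -m creep '[[0,0,0,-0.05,0,0,0],[0,0,0,-0.1,0,0,0],[0,0,0,-0.15,0,0,0],[0,0,0,-0.2,0,0,0],[0,0,0,-0.22,0,0,0],[0,0,0,-0.22,0,0,0]]' | grep -E 'clock|pos|force: \[';python3 - <<'E'
from h import *
s,p,r=state();print(seatco(p),s['joint_pos'].round(3))
f=manip.grab_frame('top');print([b for b in redblobs(f) if 300<b[0][0]<390 and 110<b[0][1]<160])
plan(p,r,[(T(.042,.122),Q)])
E
```

```text
clock: 22.93
tcp_pos: [0.6331, -0.0461, 0.1264]
contact_force: [0.1, 1.0, 0.8]
clock: 23.43
tcp_pos: [0.6588, -0.0474, 0.1418]
contact_force: [-5.0, 0.7, 0.3]
[112.8   0.4  42.1] [ 0.87   0.354 -1.009  2.034  0.722  0.474  0.972]
[([345.78, 128.91], 23)]
[-0.    -0.004 -0.002] [-0.062 -0.003  0.   ]
```

```bash
python3 -m creep '[[0,0,0,-0.02,0,0,0],[0,0,0,-0.04,0,0,0],[0,0,0,-0.055,0,0,0],[0,0,0,-0.055,0,0,0],[0,0,0,-0.055,0,0,0]]' | grep -E 'clock|pos|force: \[';python3 - <<'E'
from h import *
s,p,r=state();c=seatco(p);print(c)
from scipy.optimize import brentq
e=c[0]+11-128;t=c[2]+28-48
print('a',brentq(lambda a:t*np.tan(-a)-5/np.cos(a)-e,-1.3,.3))
f=manip.grab_frame('top');print([b for b in redblobs(f) if 300<b[0][0]<390 and 110<b[0][1]<160])
for a in (-1.5,-1.7,-1.8,-1.9,-2,-2.1):print(a,proj(f,[T(.048+.031*np.cos(a),.128-.031*np.sin(a))]))
E
```

```text
clock: 23.9
tcp_pos: [0.6647, -0.0473, 0.1451]
contact_force: [-7.6, 0.6, 0.2]
[119.5   0.3  41.9]
a -0.34249230224116506
[([345.23, 128.0], 22)]
-1.5 [[345.70522069 128.70871636]]
-1.7 [[345.56905025 128.1080166 ]]
-1.8 [[345.49962054 127.99930283]]
-1.9 [[345.43024857 128.01875657]]
-2 [[345.36163516 128.16501275]]
-2.1 [[345.29446066 128.43543889]]
```

```bash
python3 -m creep '[[0,0,0,-0.01,0,0,0],[0,0,0,-0.016,0,0,0],[0,0,0,-0.016,0,0,0],[0,0,0,-0.016,0,0,0]]' | grep -E 'clock|pos|force: \[';python3 - <<'E'
from h import *
s,p,r=state();c=seatco(p);print(c)
from scipy.optimize import brentq
e=c[0]+11-128;t=c[2]+28-48
print('a',brentq(lambda a:t*np.tan(-a)-5/np.cos(a)-e,-1.3,.3))
f=manip.grab_frame('scene');print([b for b in redblobs(f,90,40) if 260<b[0][0]<300 and 200<b[0][1]<260])
for a in (-1.6,-1.7,-1.8,-1.9,-2,-2.1,-2.2):print(a,proj(f,[T(.048+.031*np.cos(a),.128-.031*np.sin(a))]))
E
```

```text
clock: 24.28
tcp_pos: [0.6664, -0.0474, 0.1459]
contact_force: [-7.9, 0.9, 0.8]
[121.4   0.3  41.8]
a -0.4259217824426584
[([290.5, 216.0], 2), ([280.09, 230.64], 22)]
-1.6 [[279.70214911 227.85675971]]
-1.7 [[279.72045911 229.00867658]]
-1.8 [[279.75280251 230.11532582]]
-1.9 [[279.79879591 231.16499875]]
-2 [[279.85790313 232.14670312]]
-2.1 [[279.92944393 233.0502933 ]]
-2.2 [[280.01260457 233.86658459]]
```

Geometry puts the sleeve at about 2.75–2.8, and the push force (+2.5 N) implies about 2.8 mm of pad travel. I'll let go and check from the jaw bars' shift in the top view.

```bash
python3 -m creep '[[0,0,0,0.04,0,-0.05,0],[0,0,0,0.1,0,-0.3,0],[0,0,0,0.1,0,-0.6,0],[0,0,0,0.1,0,-0.6,0],[0,0,0,0.5,0,-0.9,0],[0,0,0,1,0,-0.9,0],[0,0,0,1,0,-0.9,0],[0,0,0,1,0,-0.9,0],[0,0,0,1,0,-0.9,0]]' | grep -E 'clock|pos|force: \[';python3 - <<'E'
from h import *
s,p,r=state();print(seatco(p))
f=manip.grab_frame('top');n=f['image'];o=cv2.imread('pics/top0.png')
cv2.imwrite('pics/top9.png',n)
def prof(im,c,rows):return im[rows,c-9:c+10].astype(float).mean(2)
# bars: per-row blue-vs-red whiteness (R channel high on bar, low on blue)
for name,c0 in(('L',322),('R',367)):
  for rows in ((148,150),(151,153),(164,166),(167,169),(170,172)):
    out=[]
    for im in(o,n):
      R_=im[rows[0]:rows[1]+1,c0-10:c0+11,2].astype(float).mean(0);w=np.clip(R_-70,0,None);w[w<15]=0
      out+= [round((w*np.arange(c0-10,c0+11)).sum()/max(w.sum(),1),2),int(w.sum())]
    print(name,rows,out)
a,b=proj(f,[T(.018,.06,.063),T(.018,.06,.062)]);print('px per mm',(b-a).round(3))
for im in(o,n):
  h=cv2.cvtColor(im,cv2.COLOR_BGR2HSV);m=(h[...,0]>3)&(h[...,0]<18)&(h[...,1]>200)&(h[...,2]>60);m[:170]=0;m[200:]=0
  for sl in((310,344),(344,380)):
    y,x=np.nonzero(m[:,sl[0]:sl[1]]);print('pad',len(x),x.mean()+sl[0],y.mean())
E
```

```text
clock: 25.08
tcp_pos: [0.4947, -0.0481, 0.1958]
contact_force: [-0.3, 0.8, -1.4]
[ -2.3   1.5 170.9]
L (148, 150) [np.float64(321.04), 443, np.float64(324.24), 476]
L (151, 153) [np.float64(321.19), 461, np.float64(324.24), 470]
L (164, 166) [np.float64(320.45), 554, np.float64(322.91), 627]
L (167, 169) [np.float64(321.24), 455, np.float64(324.56), 459]
L (170, 172) [np.float64(321.4), 471, np.float64(324.56), 459]
R (148, 150) [np.float64(368.05), 424, np.float64(364.81), 472]
R (151, 153) [np.float64(368.01), 422, np.float64(364.78), 471]
R (164, 166) [np.float64(367.5), 449, np.float64(364.34), 104]
R (167, 169) [np.float64(367.33), 449, np.float64(364.33), 102]
R (170, 172) [np.float64(367.23), 436, np.float64(364.01), 87]
px per mm [ 0.381 -0.004]
pad 24 327.5416666666667 184.125
pad 27 361.3333333333333 183.92592592592592
pad 26 329.53846153846155 183.5
pad 17 359.1764705882353 183.35294117647058
```

```bash
python3 - <<'E'
from h import *
ims=[]
for n in('scene','top'):
  f=manip.grab_frame(n);u,v=proj(f,[T(.03,.06)])[0].astype(int)
  ims.append(np.clip(cv2.resize(f['image'][v-40:v+35,u-40:u+40],(400,375),interpolation=3)*1.4,0,255).astype(np.uint8))
cv2.imwrite('pics/c7.png',np.hstack(ims))
E
```

```text
(no output)
```

View pics/c7.png

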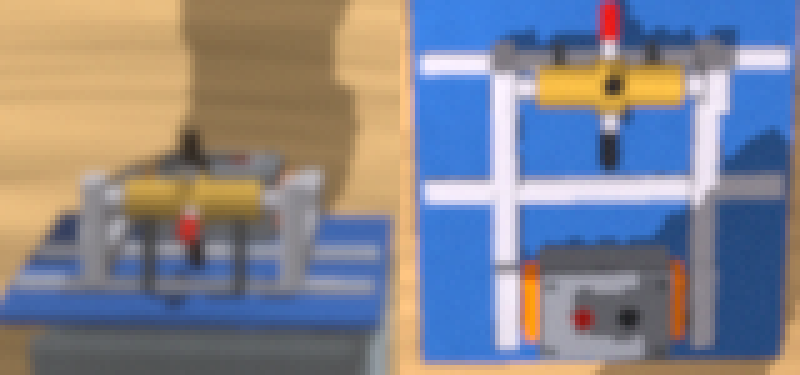

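The enclosure sits square against the stubs at px (600,300), with both orange pads against its ends. The red spoke now points away from the robot, and the gripper is clear. Handing in.

```bash
python3 -c "
from workcell import manip
print(manip.close_job())"
```

```text
the job is handed in; nothing more can be done
None
```

I handed the job in at about 25 s: the enclosure lies flat against the lip stubs, clamped by both jaws with the sleeve at about 2.7 rad and the pads pressed by my estimate about 2.7 mm; the gripper is clear, the three bystanders were never approached, and no verdict came back.

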